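Pack the microtome kit tray for transport

ROBOT

A 6-joint arm with a two-finger parallel gripper is mounted at the origin on a cart in front of the work surface, level with it; the furniture and walls round the work are solid. World frame = base frame: x ahead of the robot, y to its left, z up, the work surface at z = 0. Lengths are in m, angles in degrees, forces in N, time in s.
With the tool pointing down it reaches from about 0.325 to 0.775 m from the base axis. Payload 5.5 kg.
Tool frame: the origin (TCP) lies at the centre of the arm's flange, where the gripper is bolted on; the fingertips stand 182 mm ahead of it and the grasp point (between the pads) lies 163 mm ahead of it; z points along the fingers, y is the direction in which the jaws open and shut (so a half turn about z gives the same grasp; the last joint's range is limited). The gripper opens to 88 mm and grips with 3 to 60 N. Pads are 20 mm wide; open, the fingers measure 115 mm over their backs; the gripper's body (75 mm by 178 mm) begins 61 mm behind the grasp point.
Start: joints at [67.741, 5.22, 70.514, -0, 104.267, -3.249], TCP at [0.195, 0.567, 0.405] pointing down, gripper open.
Joint ranges: [-164.24, 164.24], [-49.07, 125.15], [9.68, 141.18], [-86.29, 266.29], [3.28, 154.24], [-151.56, 151.56]. Speed limits (degrees/s): [147.25, 147.25, 172.46, 180, 180, 180].

INTERFACE

Orientations are given as [roll, pitch, yaw] about the fixed x, y, z axes, in that order (R = Rz(yaw) Ry(pitch) Rx(roll)).
In Python, from station import r gives the robot as it stands. The module is installed in compiled form; this text tells all that it offers. Calls block until the motion is done:
- r.reach(position, orientation): joint-space move of the TCP to a pose.
- r.servo_line(position, rotation=None, speed=0.15): straight line of the TCP; rotation=None keeps the orientation; speed is the mean speed in m/s.
- r.move_joints(angles): joint-space move.
- r.let_go() and r.grab(squeeze=None): open the fingers fully, or close them until they stop; squeeze is the grip in N (None keeps the last).
- r.wait(seconds).
- r.inverse_kinematics(position, orientation): joint angles nearest the present ones, or None.
- r.sense(): the state.
- r.snapshot(name): name is "scene" or "side" or "wrist"; returns a dict with "frame" (420x560x3 uint8, red, green, blue), "fx", "fy", "cx", "cy" (pixels), "R" (3x3) and "t" (3): a world point X has camera coordinates R X + t. Camera axes: x right, y down, z forward; pixel columns grow to the right and rows downward; lengths in m; the calibration is good to about 2 mm. A picture is of the moment at which its call begins. There is no depth.
A pose or a line that the arm cannot do raises r.IKError and nothing moves.
- r.hand_in(): hands the job in, once; it reports no verdict.
The state is a dict: "clock": time; "joints": joint angles; "joint_vel": joint speeds; "joint_torque": joint torques, N m; "tcp_pos": TCP position; "orientation": TCP orientation; "contact_force": force on the tool from outside, world axes, zero at the start; "torque": the same for the moment, N m; "opening": finger opening in m.
Only numpy, scipy, OpenCV 4.12 (cv2) and the standard library are available. Lean on these libraries where they do the work, as an engineer would, in place of code of your own. Each camera call takes 0.05 s, during which the arm holds its last target.

TASK

Pack the grey tray for transport. First push the steel bar (the shorter, thicker one lying on the bench) fully home under the lip until it lies flat and parallel against the rear rail; then lay the blade dispenser flat on the tray floor in front of it, lengthwise from rail to front sill and midway between the side posts; last lay the longer, thinner aluminium bar from the black cradle down in the slots of the posts, over the dispenser. Leave the jar, beaker and wash bottle where they stand.

Things in the scene. Friction and masses are not known exactly. Their poses are not given: they have to be found in the camera images.
- tray: Fixed grey tray, 156 (x) x 210 (y) x 55 (z) mm; origin at its underside, midway in y, 74 mm from its rear and 82 mm from its front edge; x towards the rear rail, y along it. In its frame, mm: floor top z 5; front sill inner face x -76, top z 15; side walls inner faces y +/-101, top z 21; rail face x +68. Steel bar home: centre at x +55; then 118 mm remain between it and the sill for the dispenser (98).
- rail (a point): Foot of the rear rail's face, at the middle of its length, on the tray floor; axes as the tray. From the rail's top a lip overhangs 20 mm towards -x along the whole length, 28 to 32 mm above the floor, so the steel bar gets home only by being set on the floor in front of the lip and slid to +x.
- slot_left (a point): Centre of the floor of the slot in the left (+y) post, at x -37, y +78, z 33 mm in the tray frame; axes as the tray. Slot along y, 40 mm long, 34 mm wide, end stop 23 mm to +y of here. Its two walls, 8 mm thick, rise 22 mm above here. The post measures 50 (x) x 40 (y) mm. 116 mm are clear between the two posts.
- slot_right (a point): The same for the right (-y) post, at x -37, y -78 mm; end stop 23 mm to -y of here. The aluminium bar bridges both slots and clears the dispenser below it by 2 mm.
- cradle: Fixed black cradle holding the aluminium bar at the start: 96 mm long (its y), 56 mm wide at the foot; two walls, 25 mm apart inside and 41 mm outside, top z 32, floor z 8; origin at the centre of its underside. The bar lifts straight up out of it.
- stop_bar_centre (a point): Centre (half-way up) of the steel bar, loose, 26 (x) x 170 (y) x 22 (z) mm, 0.15 to 0.33 kg, plain rectangular; lies flat on the bench.
- dispenser_centre (a point): Centre (half-way up its height of 26 mm) of the blade dispenser, a loose blue and black plastic box, 98 mm long (its y) and 52 mm wide (its x), lying flat on the bench; about 0.11 kg. Around the middle of its length its sides are upright and 47 mm apart, 22 mm high. Either end may face the rail.
- hold_bar_centre (a point): Centre (half-way up) of the aluminium bar, loose, 20 (x) x 186 (y) x 20 (z) mm, 0.06 to 0.13 kg. In the cradle the walls stand 4 mm above it and enclose its middle; 45 mm of each end stick out, 8 mm above the bench. In the tray the posts enclose its ends, so it can be held only by its middle: it has to be put down on the bench between and taken again.
- jar: Bystander: glass staining jar with lid, 55 mm across, 114 mm high; origin under its centre.
- beaker: Bystander: small beaker, 52 mm across, 65 mm high; origin under its centre.
- wash_bottle: Bystander: white wash bottle with red cap, 66 mm across, 182 mm high; origin at the bench, body axis 14 mm from it.
Mind the look-alikes: they are no part of the job. What is shaped like the part that bears dispenser_centre but orange or yellow is not meant.

How it is judged (in metres and radians):
On the way, in this order (a step that is already met when the one before it is completed fails the run):
1. the steel bar lies flat and parallel against the rear rail, under the lip (x of stop_bar_centre in the frame of tray between 0.049 and 0.062 m and y of stop_bar_centre in the frame of tray between -0.02 and 0.02 m and z of stop_bar_centre in the frame of tray between 0.01 and 0.02 m and angle between the y axis of stop_bar_centre and the y axis of tray, either way round below 0.05 rad), for 0.2 s.
2. the dispenser lies flat in front of it, between the posts, with the bar still home (all of step 1 and x of dispenser_centre in the frame of tray between -0.032 and -0.002 m and y of dispenser_centre in the frame of tray between -0.03 and 0.03 m and z of dispenser_centre in the frame of tray between 0.013 and 0.0225 m and angle between the y axis of dispenser_centre and the x axis of tray, either way round below 0.2 rad and angle between dispenser_centre's own z axis and vertical below 0.06 rad), for 0.2 s.
At the end, for the whole second after the job is handed in: Steel bar flat under the lip, within 6 mm of the rail and 0.05 rad; dispenser flat on the floor before it, lengthwise within 0.2 rad, within 30 mm of the middle between the posts; aluminium bar down on both slot floors; all released and at rest (all of step 2 and x of hold_bar_centre in the frame of tray between -0.046 and -0.028 m and y of hold_bar_centre in the frame of tray between -0.012 and 0.012 m and z of hold_bar_centre in the frame of tray between 0.038 and 0.0475 m and angle between the y axis of hold_bar_centre and the y axis of tray, either way round below 0.08 rad and linear speed of each of stop_bar, dispenser, hold_bar below 0.02 m/s); the robot touches nothing.
It fails at once if the glass staining jar is shifted more than 20 mm or tipped (distance of jar from where it was at the start of the episode above 0.02 m or angle between jar's own z axis and vertical above 0.3 rad).
It fails at once if the beaker is shifted more than 20 mm or tipped (distance of beaker from where it was at the start of the episode above 0.02 m or angle between beaker's own z axis and vertical above 0.3 rad).
It fails at once if the wash bottle is shifted more than 20 mm or tipped (distance of wash_bottle from where it was at the start of the episode above 0.02 m or angle between wash_bottle's own z axis and vertical above 0.3 rad).
It also fails if it takes over 72 s, if anything falls off the work surface, if the arm or the gripper's body presses on something with over 40 N, if the wrist force passes 120 N, or if a joint passes its speed limit or range.

## Working session

There is one attempt and no reset: what is moved stays moved. The work goes in short steps, each a Python script; the robot and the scene stay as the last script left them, time stands still between calls to the robot, and variables do not carry over. Pictures are saved under pics/ and viewed, and the job is handed in when it is done.

```bash
mkdir -p pics; ls
cat > h.py <<'E'
import numpy as np, cv2
from station import r
def snap(n,f):
    s=r.snapshot(n); cv2.imwrite('pics/'+f+'.png',cv2.cvtColor(s['frame'],cv2.COLOR_RGB2BGR))
    np.savez('pics/'+f+'.npz',**{k:np.array(v) for k,v in s.items()}); return s
def ray(s,u,v,z):
    R=np.array(s['R']);t=np.array(s['t']); c=-R.T@t
    d=R.T@np.array([(u-s['cx'])/s['fx'],(v-s['cy'])/s['fy'],1]); return c+d*(z-c[2])/d[2]
def proj(s,X):
    p=np.array(s['R'])@np.array(X)+np.array(s['t']); return np.array([s['fx']*p[0]/p[2]+s['cx'],s['fy']*p[1]/p[2]+s['cy']])
E
python3 - <<'E'
from h import *
for n in ['scene','side','wrist']:
    s=snap(n,n+'0'); R=np.array(s['R']);print(n,-R.T@np.array(s['t']),R[2],s['fx'])
print(r.sense())
E
```

```text
pics
scene [ 0.2208417  -0.55699357  0.85808793] [ 0.31208422  0.53574932 -0.78458658] 389.34344996228026
side [ 0.96811433 -0.09768032  0.89741899] [-0.42882822  0.09557396 -0.89831619] 390.48978408072736
wrist [0.12196499 0.59218954 0.38284076] [ 0.2668608  -0.09303144 -0.95923431] 329.63561261670577
{'clock': 0.15, 'joints': array([ 6.77415081e+01,  5.25448078e+00,  7.05664660e+01, -6.85154982e-04,
        1.04266532e+02, -3.24834391e+00]), 'joint_vel': array([-0.00985948, -0.1587265 , -0.20156072,  0.02326025,  0.08424907,
       -0.05756872]), 'joint_torque': array([ 1.55685961e-03, -4.47046208e+01, -4.06905448e+01,  6.98980037e-02,
        2.75620061e-02, -1.12753978e-04]), 'tcp_pos': array([0.19546144, 0.56732479, 0.40374873]), 'orientation': array([-1.79912624e+02, -4.29368952e-03,  1.60989680e+02]), 'contact_force': array([ 0.05184511, -0.26768799, -0.23556954]), 'torque': array([-0.03855828, -0.00113277,  0.02242517]), 'opening': 0.08799514254581546}
```

View pics/scene0.png

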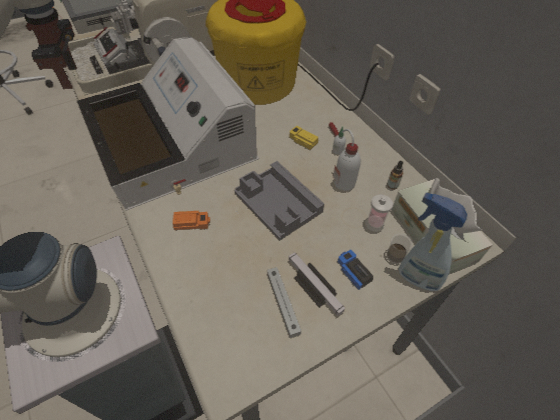

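View pics/side0.png

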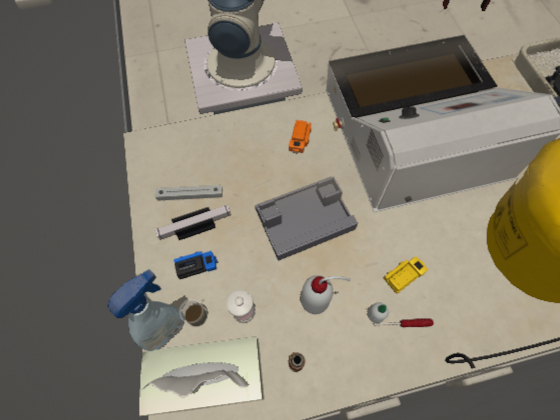

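View pics/wrist0.png

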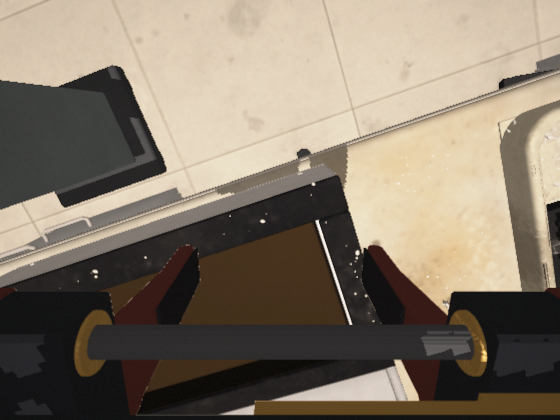

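The scene view shows the orange and yellow look-alikes at (190,219) and (304,136), and the blue dispenser at (355,268). The steel bar is at (283,300), the cradle with the aluminium bar at (316,283), and the tray at (279,200). Next I'll zoom in for corners.

Run:
```python
import cv2
a=cv2.imread('pics/side0.png')[110:290,130:370]; cv2.imwrite('pics/side0z.png',cv2.resize(a,None,fx=3.3,fy=3.3,interpolation=cv2.INTER_CUBIC))
a=cv2.imread('pics/scene0.png')[155:345,220:420]; cv2.imwrite('pics/scene0z.png',cv2.resize(a,None,fx=3.15,fy=3.15,interpolation=cv2.INTER_CUBIC))
```

```text
(no output)
```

View pics/side0z.png

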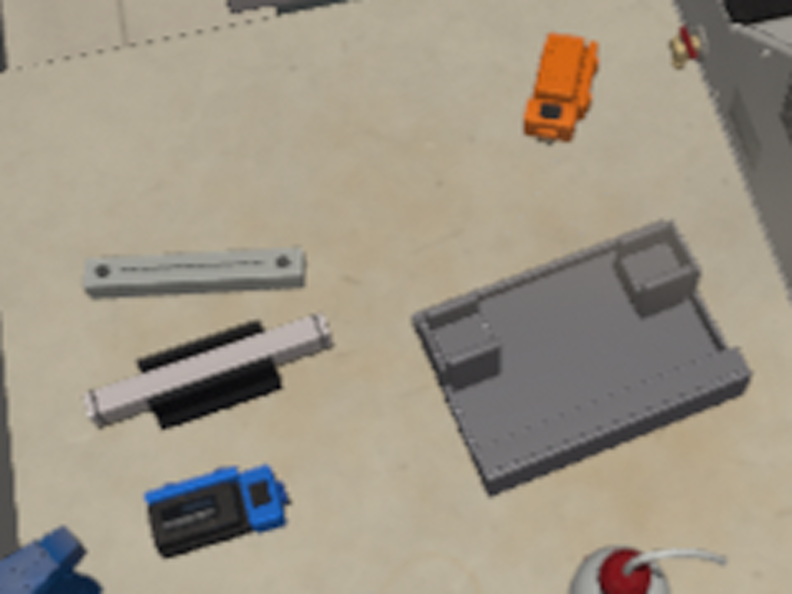

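View pics/scene0z.png

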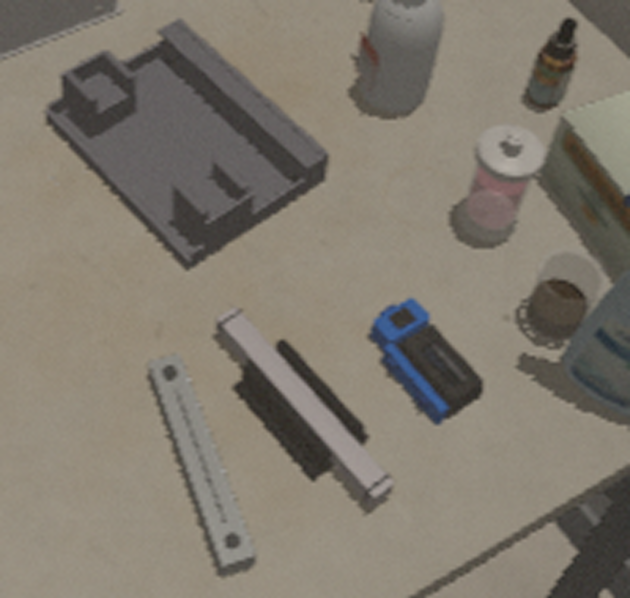

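```bash
cat > est.py <<'E'
from h import *
def L(f): return {k:(v if v.ndim else float(v)) for k,v in np.load('pics/'+f+'.npz').items()}
S=L('side0'); C=L('scene0')
a=lambda u,v,z: ray(S,130+u/3.3,110+v/3.3,z).round(4)
b=lambda u,v,z: ray(C,220+u/3.15,155+v/3.15,z).round(4)
if __name__=='__main__':
    print('steel', [a(*p,.022) for p in [(84,258),(303,249),(306,276),(86,288)]])
    print('steelC', [b(*p,.022) for p in [(150,362),(182,355),(253,552),(219,565)]])
    print('alu', [a(*p,.028) for p in [(92,395),(322,316),(328,338),(96,420)]])
    print('aluC', [b(*p,.028) for p in [(218,318),(240,310),(389,482),(366,496)]])
    print('cradleC top z32?')
    print('tray front', a(415,320,.015),a(668,222,.015),'rear',a(487,484,.037),a(745,362,.037))
    print('tray C front',b(48,108,.015),b(188,258,.015),'rear',b(180,20,.037),b(326,160,.037))
    print('disp', [a(*p,.026) for p in [(146,492),(275,465),(287,518),(160,555)]])
    print('dispC', [b(*p,.026) for p in [(374,310),(415,300),(482,380),(440,420)]])
    print('jar top',ray(S,240,299,.114),ray(C,220+510/3.15,155+150/3.15,.114),'bottle',ray(S,317,286,.17),'beaker',ray(S,193,313,.03))
    print(ray(S,150,330,.0),ray(S,130,280,.2))
E
python3 est.py
```

```text
steel [array([ 0.4065, -0.3026,  0.022 ]), array([ 0.4414, -0.135 ,  0.022 ]), array([ 0.4657, -0.137 ,  0.022 ]), array([ 0.4336, -0.3039,  0.022 ])]
steelC [array([ 0.4372, -0.1396,  0.022 ]), array([ 0.4618, -0.1463,  0.022 ]), array([ 0.4279, -0.3064,  0.022 ]), array([ 0.4025, -0.3027,  0.022 ])]
alu [array([ 0.5281, -0.3077,  0.028 ]), array([ 0.5062, -0.1312,  0.028 ]), array([ 0.5256, -0.1302,  0.028 ]), array([ 0.5488, -0.307 ,  0.028 ])]
aluC [array([ 0.5012, -0.1344,  0.028 ]), array([ 0.5201, -0.1365,  0.028 ]), array([ 0.5386, -0.3124,  0.028 ]), array([ 0.518, -0.313,  0.028])]
cradleC top z32?
tray front [ 0.5205 -0.0631  0.015 ] [0.4856 0.1504 0.015 ] rear [ 0.6703 -0.0427  0.037 ] [0.6256 0.1631 0.037 ]
tray C front [0.4838 0.1393 0.015 ] [ 0.5133 -0.0658  0.015 ] rear [0.6334 0.1599 0.037 ] [ 0.6594 -0.0486  0.037 ]
disp [array([ 0.6122, -0.2789,  0.026 ]), array([ 0.6148, -0.1862,  0.026 ]), array([ 0.6561, -0.1847,  0.026 ]), array([ 0.6607, -0.2752,  0.026 ])]
dispC [array([ 0.6136, -0.1876,  0.026 ]), array([ 0.6476, -0.196 ,  0.026 ]), array([ 0.6495, -0.2792,  0.026 ]), array([ 0.6012, -0.2904,  0.026 ])]
jar top [ 0.76534984 -0.14243066  0.114     ] [ 0.75012103 -0.15841008  0.114     ] bottle [0.79153123 0.00714389 0.17      ] beaker [ 0.74844113 -0.25364591  0.03      ]
[ 0.75447012 -0.35799699  0.        ] [ 0.70341714 -0.32693378  0.2       ]
```

Run:
```python
from h import *
from est import S,C
def tri(a,b):
    A=[];B=[]
    for s,(u,v) in ((S,a),(C,b)):
        R=s['R'];t=s['t']; K=np.array([[s['fx'],0,s['cx']],[0,s['fy'],s['cy']],[0,0,1]]); A.append(K@np.c_[R,t])
    X=cv2.triangulatePoints(A[0],A[1],np.array(a,float).reshape(2,1),np.array(b,float).reshape(2,1)); return (X[:3]/X[3]).ravel()
print('spray head',tri((138,293),(442,210)))
for p,y in (((.53,-.14,.45),-90),((.53,-.14,.45),90),((.575,.12,.45),-81)):
    print(p,y,r.inverse_kinematics(p,[180,0,y]))
r.reach((.575,.13,.43),[180,0,-81]); s=snap('wrist','w_tray')
r.reach((.53,-.14,.45),[180,0,-90]); s=snap('wrist','w_parts'); print(r.sense()['clock'])
```

```text
spray head [ 0.7481545  -0.30180079  0.24653065]
(0.53, -0.14, 0.45) -90 None
(0.53, -0.14, 0.45) 90 [-18.35273279  -1.98168313  73.23163934   0.         108.75004379
 -18.35273279]
(0.575, 0.12, 0.45) -81 NoneTraceback (most recent call last):
  File "<stdin>", line 11, in <module>
station.IKError: the arm cannot take that pose within its joint ranges
```

Run:
```python
from h import *
r.reach((.575,-.03,.43),[180,0,99]); s=snap('wrist','w_tray')
r.reach((.53,-.29,.44),[180,0,90]); s=snap('wrist','w_parts'); print(r.sense()['clock'])
```

```text
3.7917
```

View pics/w_tray.png

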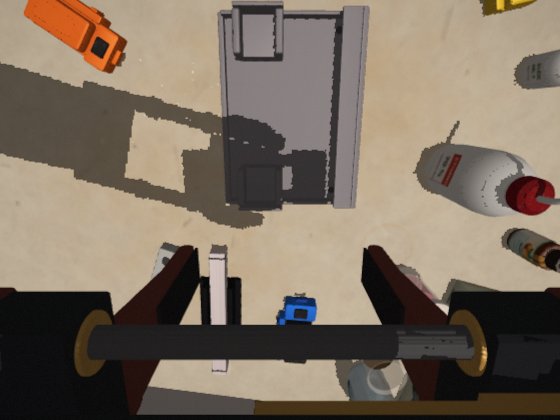

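View pics/w_parts.png

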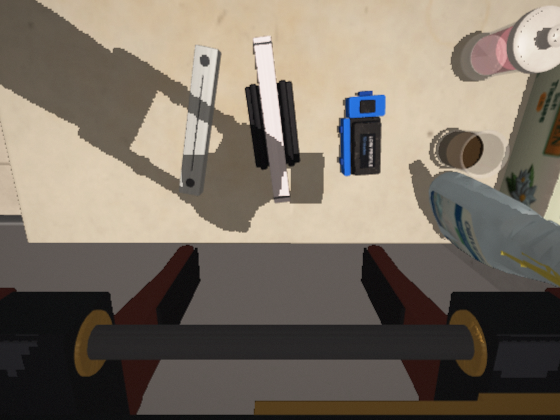

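The tray fills rows 8–208, columns 220–368 of the first picture. In the second, the bars are at (200,120) and (272,118) and the dispenser at (362,135). Next I'll zoom in for corners.

Run:
```python
import cv2
a=cv2.imread('pics/w_tray.png')[0:220,205:385]; a=cv2.convertScaleAbs(a,alpha=1.5,beta=20);cv2.imwrite('pics/wt_z.png',cv2.resize(a,None,fx=2.7,fy=2.7,interpolation=cv2.INTER_CUBIC))
a=cv2.imread('pics/w_parts.png')[25:215,170:400]; cv2.imwrite('pics/wp_z.png',cv2.resize(a,None,fx=3,fy=3,interpolation=cv2.INTER_CUBIC))
```

```text
(no output)
```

View pics/wt_z.png

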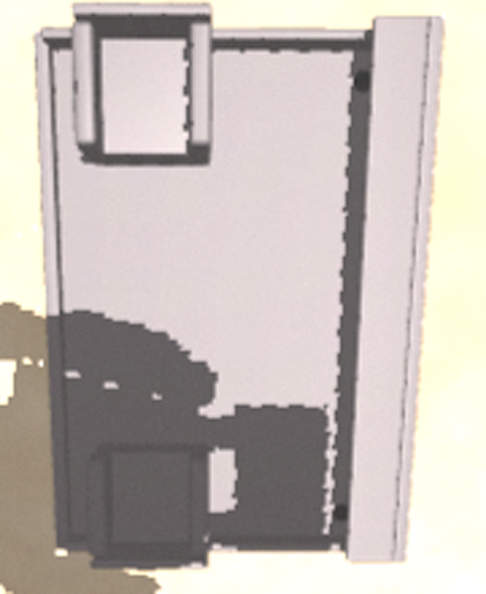

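View pics/wp_z.png

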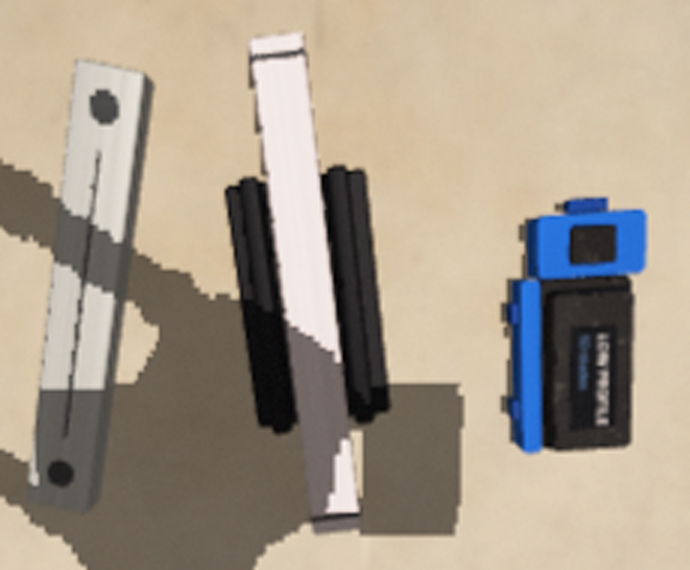

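```bash
cat > est2.py <<'E'
from est import *
T=L('w_tray');P=L('w_parts')
t=lambda u,v,z: ray(T,205+u/2.7-.3,v/2.7-.3,z)[:2]
p=lambda u,v,z: ray(P,170+u/3-.3,25+v/3-.3,z)[:2]
def rigid(model,obs):
    m=np.array(model);o=np.array(obs);mc=m-m.mean(0);oc=o-o.mean(0)
    th=np.arctan2((mc[:,0]*oc[:,1]-mc[:,1]*oc[:,0]).sum(),(mc*oc).sum())
    R=np.array([[np.cos(th),-np.sin(th)],[np.sin(th),np.cos(th)]]); tt=o.mean(0)-R@m.mean(0)
    return tt,np.degrees(th),((o-(m@R.T+tt))*1000).round(1)
if __name__=='__main__':
    np.set_printoptions(suppress=True,precision=4)
    print('tray w',*rigid([(48,105),(48,-105),(74,105),(74,-105),(-82,105),(-82,-105),(-62,98+3),(-12,98+3),(-12,58)] and np.array([(48,105),(48,-105),(74,105),(74,-105),(-82,105),(-82,-105)])/1000,
      [t(374,17,.037),t(348,560,.037),t(442,18,.037),t(405,560,.037),t(37,32,.015),t(57,552,.015)]))
    print('posts: left inner rear corner',t(210,147,.055),'outer',t(211,5,.055),t(73,5,.055),'right', t(208,450,.055),t(208,567,.055))
    for nm,q in (('side',[a(487,478,.037),a(741,352,.037),a(415,320,.015),a(668,222,.015)]),('scene',[b(326,160,.037),b(180,20,.037),b(188,258,.015),b(48,108,.015)])):
        print('tray',nm,*rigid(np.array([(74,-105),(74,105),(-82,-105),(-82,105)])/1000,np.array(q)[:,:2]))
    print('steel w',*rigid(np.array([(-13,85),(13,85),(13,-85),(-13,-85)])/1000,[p(78,59,.022),p(142,74,.022),p(86,510,.022),p(30,484,.022)]))
    print('alu w',*rigid(np.array([(-10,93),(10,93),(10,-93),(-10,-93)])/1000,[p(249,40,.028),p(303,33,.028),p(359,515,.028),p(313,520,.028)]))
    print('alu side',*rigid(np.array([(-10,-93),(-10,93),(10,93),(10,-93)])/1000,[a(92,395,.028)[:2],a(322,316,.028)[:2],a(328,338,.028)[:2],a(96,420,.028)[:2]]))
    print('disp',[(n,p(u,v,z)) for n,u,v,z in [('nubtop',585,199,.02),('headL',530,215,.026),('headR',647,212,.026),('blkR top',633,300,.026),('blkR bot',632,445,.026),('blueL',517,300,.02),('blueLbot',518,450,.02),('bot',590,447,.026)]])
E
python3 est2.py
```

```text
tray w [0.5773 0.0486] 9.037632129344013 [[ 0.  -0.8]
 [-0.1  1.4]
 [-0.8 -1.2]
 [-1.3  1.3]
 [ 1.8  0.3]
 [ 0.3 -1.1]]
posts: left inner rear corner [0.556  0.1034] outer [0.5491 0.1482] [0.5014 0.1406] right [ 0.5729 -0.0058] [ 0.5807 -0.0538]
tray side [0.5763 0.0528] 9.907008535745017 [[ -1.2  -3.7]
 [-13.9  -6.1]
 [  6.9   1.6]
 [  8.2   8.2]]
tray scene [0.5764 0.0467] 7.518619051717402 [[-4.1 -0.9]
 [-2.7 -0.6]
 [ 4.4  2.3]
 [ 2.4 -0.8]]
steel w [ 0.4338 -0.2215] -11.138312309533902 [[ 0.4 -3. ]
 [-2.1 -2.9]
 [-0.8 -0. ]
 [ 2.5  5.8]]
alu w [ 0.5214 -0.2206] 7.098186867356073 [[ 0.8 -3.8]
 [ 0.2 -4. ]
 [-1.   3.8]
 [ 0.1  4.1]]
alu side [ 0.5272 -0.219 ] 7.216702406918861 [[-0.8  4.8]
 [ 0.6 -3.2]
 [ 0.2 -4.7]
 [ 0.   3. ]]
disp [('nubtop', array([ 0.6267, -0.1861])), ('headL', array([ 0.605 , -0.1922])), ('headR', array([ 0.6489, -0.191 ])), ('blkR top', array([ 0.6465, -0.223 ])), ('blkR bot', array([ 0.651 , -0.2792])), ('blueL', array([ 0.6029, -0.2233])), ('blueLbot', array([ 0.6066, -0.2824])), ('bot', array([ 0.6342, -0.2801]))]
```

```bash
cat >> h.py <<'E'
TO=np.array([.5773,.0486]);TY=9.04
def tw(x,y,z=None):
    c,s=np.cos(np.radians(TY)),np.sin(np.radians(TY)); q=TO+np.array([c*x-s*y,s*x+c*y])
    return q if z is None else np.r_[q,z]
from scipy.spatial.transform import Rotation as Ro
def tcp(tip,rpy): return np.array(tip)-.182*Ro.from_euler('xyz',rpy,degrees=True).as_matrix()[:,2]
def wt(p):
    c,s=np.cos(np.radians(TY)),np.sin(np.radians(TY)); d=np.array(p[:2])-TO; return np.array([c*d[0]+s*d[1],-s*d[0]+c*d[1]])
def st(m=''):
    q=r.sense(); print(m,'t',round(q['clock'],2),'tcp',q['tcp_pos'].round(4),'rpy',q['orientation'].round(1),'F',q['contact_force'].round(1),'op',round(q['opening'],4)); return q
E
python3 - <<'E'
from h import *
o=[180,0,78.9]; g=np.array([.434,-.2215])
r.reach([*g,.262],o); r.servo_line([*g,.196],speed=.12); st('down'); r.grab(40); st('grab')
r.servo_line([*g,.30],speed=.2); st('up')
snap('wrist','w1')
o2=[162,0,99.04]
hi=tcp([*tw(.007,0),.12],o2); r.reach(hi,o2); st('over'); snap('wrist','w2'); snap('side','s2')
E
```

```text
down t 5.35 tcp [ 0.4344 -0.2218  0.1968] rpy [179.9   0.   78.9] F [ 0.6 -0.1  0.4] op 0.0875
grab t 6.33 tcp [ 0.4339 -0.2215  0.196 ] rpy [-180.    -0.    78.9] F [-0.5  0.2  0.7] op 0.0254
up t 7.0 tcp [ 0.4338 -0.2214  0.2986] rpy [-179.9   -0.    78.9] F [-0.4  0.2 -2.3] op 0.0253
over t 8.22 tcp [0.5286 0.0401 0.2926] rpy [162.1   0.   99. ] F [-1.   0.8 -2.2] op 0.0252
```

View pics/w2.png

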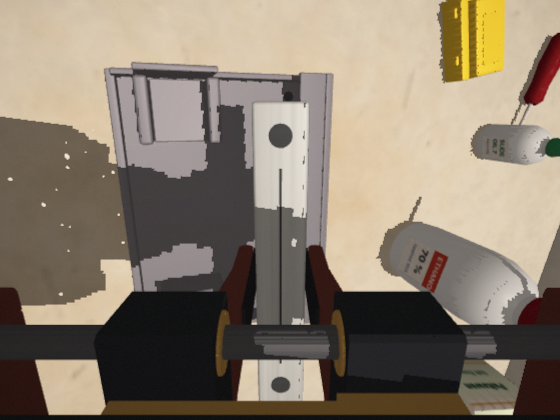

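View pics/s2.png

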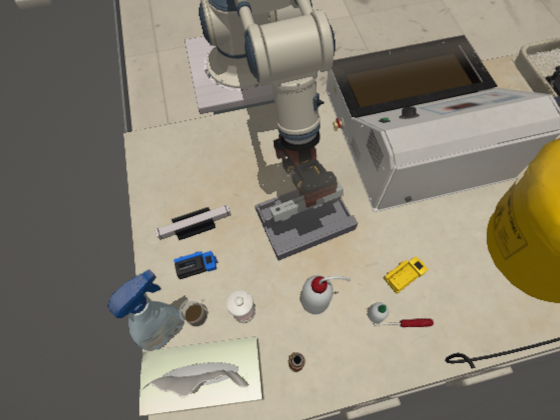

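Run:
```python
from h import *
from est import L
s=L('w2'); q=r.sense(); M=Ro.from_euler('xyz',q['orientation'],degrees=True).as_matrix(); T=q['tcp_pos']
for u,v in ((254,102),(308,102),(281,134),(280,384)):
    R=s['R'];c=-R.T@s['t'];d=R.T@np.array([(u-s['cx'])/s['fx'],(v-s['cy'])/s['fy'],1])
    n=M[:,2]; p0=T+n*.174; X=c+d*((p0-c)@n)/(d@n); print((M.T@(X-T)*1000).round(1))
```

```text
[ 82.8 -12.2 174. ]
[ 82.9  11.6 174. ]
[ 69.1  -0.3 174. ]
[-70.4  -0.6 174. ]
```

Run:
```python
from h import *
o2=[162,0,99.04]
r.servo_line(tcp([*tw(.007,0),.026],o2),speed=.1); st('down')
r.let_go(); st('open')
r.servo_line(tcp([*tw(.007,0),.14],o2),speed=.2); st('up'); snap('wrist','w3')
```

```text
down t 9.42 tcp [0.529  0.0409 0.2001] rpy [161.9   0.   99. ] F [-0.3  0.2 -2.6] op 0.0255
open t 10.47 tcp [0.5287 0.0409 0.1991] rpy [162.  -0.  99.] F [-0.4 -0.2  0.8] op 0.0877
up t 11.19 tcp [0.5284 0.0408 0.3117] rpy [162.1  -0.   99. ] F [-0.7  0.1 -0.4] op 0.0882
```

View pics/w3.png

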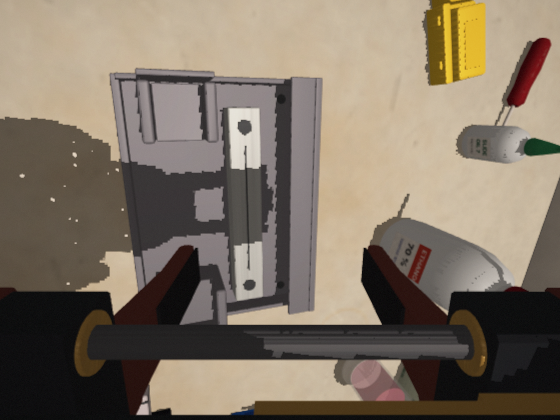

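The steel bar lies flat on the tray floor, with its holes at (245,127) and (249,285). I'll measure it, then push.

Run:
```python
from h import *
from est import L
s=L('w3')
A=wt(ray(s,245,127,.027));B=wt(ray(s,249,285,.027)); print(A,B,(A+B)/2,np.degrees(np.arctan2(*(A-B))))
for u,v in ((228,108),(257,108),(237,300),(264,298)): print(wt(ray(s,u,v,.027)))
```

```text
[0.01278027 0.06760481] [ 0.01228996 -0.07199908] [ 0.01253512 -0.00219713] 0.2012270522958579
[-8.18511012e-05  8.18999267e-02]
[0.02284597 0.08203466]
[ 0.00075664 -0.08530929]
[ 0.02622026 -0.08796367]
```

Run:
```python
from h import *
o=[180,0,189.04]
P=lambda x,z,y=-.001: tcp([*tw(x,y),z],o)
r.grab(20)
r.reach(P(-.025,.09),o); r.servo_line(P(-.025,.010),speed=.12); q=st('down')
f0=q['contact_force']
d=np.array([*(tw(1,0)-TO)])
r.servo_line(P(.026,.010),speed=.06); st('mid')
for x in np.arange(.028,.0381,.001):
    r.servo_line(P(x,.010),speed=.03); q=r.sense(); F=(q['contact_force']-f0)[:2]@d; print(round(x,3),(wt(q['tcp_pos'])*1000).round(1),round(F,1))
    if F<-15: break
st('end')
```

```text
down t 14.78 tcp [0.5531 0.0437 0.1928] rpy [-1.80e+02  1.00e-01 -1.71e+02] F [ 0.2  0.1 -0.1] op 0.0002
mid t 15.78 tcp [0.6031 0.0517 0.1918] rpy [ 180.    0. -171.] F [-0.1 -0.7  0.8] op 0.0008
0.028 [27.9 -1. ] 0.1
0.029 [28.9 -1. ] -0.9
0.03 [30.1 -1. ] -0.9
0.031 [30.7 -1. ] -5.4
0.032 [31.2 -1. ] -8.9
0.033 [31.6 -1. ] -13.6
0.034 [32.1 -1. ] -17.6
end t 17.53 tcp [0.6091 0.0527 0.192 ] rpy [ 180.    -0.5 -171. ] F [-17.1  -3.5  10.9] op 0.0003
```

Contact with the rail shows at about 31–32 mm, as expected. I'll back off, look, then pick the dispenser.

Run:
```python
from h import *
o=[180,0,189.04]
P=lambda x,z,y=-.001: tcp([*tw(x,y),z],o)
r.servo_line(P(.022,.012),speed=.08); r.servo_line(P(.0,.14),speed=.25); r.let_go()
g=np.array([.627,-.248]); o=[180,0,94]
r.reach([.575,-.03,.40],[180,0,99]); snap('wrist','w4')
r.reach([*g,.30],o); s=snap('wrist','w5'); st()
```

```text
t 22.23 tcp [ 0.6274 -0.2465  0.3017] rpy [179.9   0.   94.1] F [0.8 0.4 0.9] op 0.0877
```

View pics/w4.png

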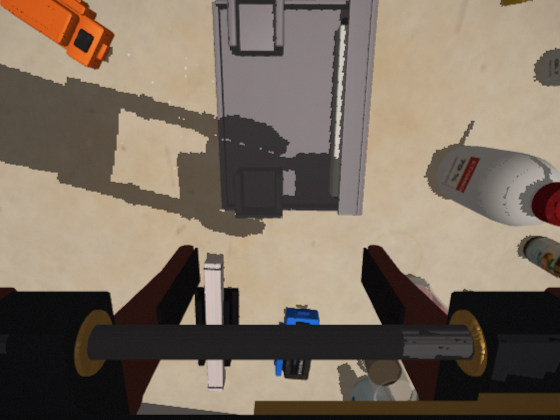

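View pics/w5.png

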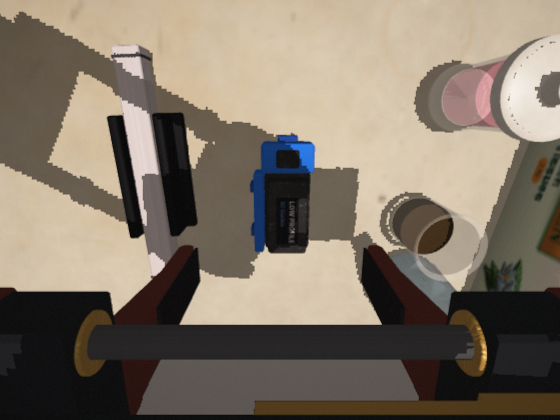

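Run:
```python
from h import *
from est import L
s=L('w5')
for n,u,v,z in (('nub',288,136,.013),('head',288,142,.026),('end',287,252,.026),('L',256,210,.02),('R',309,210,.026),('Ltop',256,175,.02),('Lbot',257,250,.02),('Rt',309,175,.026),('Rb',307,250,.026)): print(n,ray(s,u,v,z)[:2].round(4))
a=cv2.imread('pics/w4.png')[0:220,300:400]; cv2.imwrite('pics/w4z.png',cv2.resize(cv2.convertScaleAbs(a,alpha=1.4,beta=20),None,fx=2.7,fy=2.7,interpolation=cv2.INTER_CUBIC))
a=cv2.imread('pics/w5.png')[120:270,230:330]; cv2.imwrite('pics/w5z.png',cv2.resize(a,None,fx=4,fy=4,interpolation=cv2.INTER_CUBIC))
```

```text
nub [ 0.6295 -0.186 ]
head [ 0.6294 -0.1896]
end [ 0.6357 -0.2796]
L [ 0.6077 -0.2467]
R [ 0.6505 -0.2419]
Ltop [ 0.6062 -0.2177]
Lbot [ 0.6103 -0.2821]
Rt [ 0.6477 -0.2136]
Rb [ 0.6521 -0.2766]
```

View pics/w4z.png

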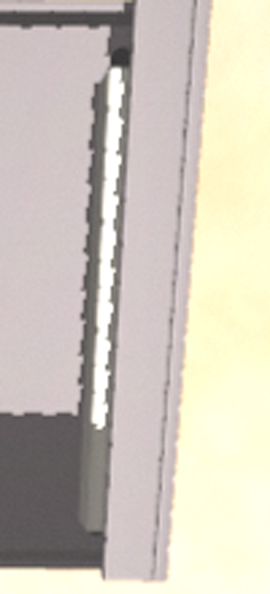

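View pics/w5z.png

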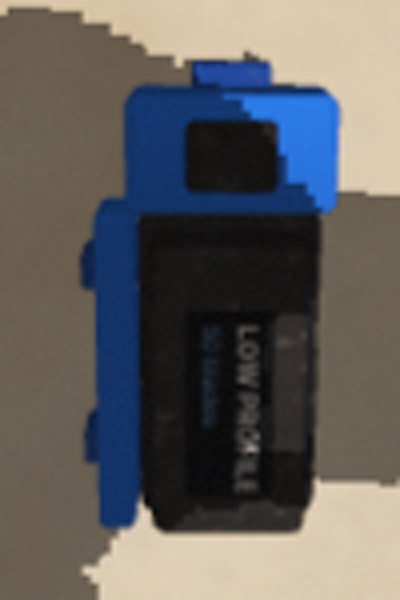

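Run:
```python
from h import *
from est import L,S,C
s=L('w_parts')
for z in (0,.05,.1,.15,.2): print(z,[ray(s,u,v,z)[:2].round(3) for u,v in ((430,180),(440,225),(490,260))],ray(S,160,282,z)[:2].round(3),ray(S,178,335,z)[:2].round(3), ray(C,408,262,z)[:2].round(3))
s=L('w4'); print([wt(ray(s,300+u/2.7,v/2.7,.027)) for u,v in ((112,70),(91,525))])
a=cv2.imread('pics/side0.png')[260:400,100:270]; cv2.imwrite('pics/sp.png',cv2.resize(a,None,fx=4,fy=4))
```

```text
0 [array([ 0.724, -0.293]), array([ 0.745, -0.354]), array([ 0.822, -0.405])] [ 0.65  -0.324] [ 0.781 -0.299] [ 0.765 -0.283]
0.05 [array([ 0.701, -0.283]), array([ 0.72 , -0.337]), array([ 0.787, -0.382])] [ 0.668 -0.312] [ 0.791 -0.287] [ 0.733 -0.299]
0.1 [array([ 0.678, -0.273]), array([ 0.694, -0.32 ]), array([ 0.752, -0.359])] [ 0.685 -0.299] [ 0.801 -0.276] [ 0.702 -0.315]
0.15 [array([ 0.655, -0.264]), array([ 0.668, -0.303]), array([ 0.717, -0.336])] [ 0.703 -0.286] [ 0.812 -0.265] [ 0.67  -0.331]
0.2 [array([ 0.631, -0.254]), array([ 0.643, -0.286]), array([ 0.683, -0.313])] [ 0.721 -0.274] [ 0.822 -0.254] [ 0.638 -0.347]
[array([0.04352373, 0.08107561]), array([ 0.04389087, -0.08419699])]
```

View pics/sp.png

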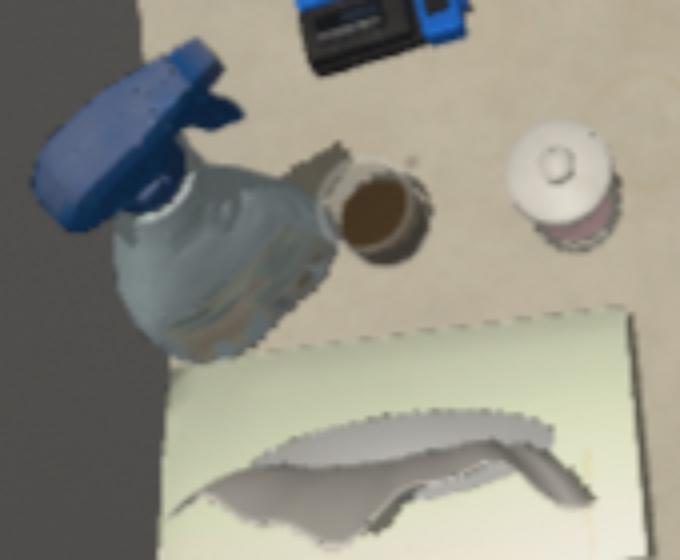

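Run:
```python
from h import *
for n in('side','scene'): snap(n,n+'5')
a=cv2.imread('pics/side5.png')[160:360,90:270]; b=cv2.imread('pics/scene5.png')[130:330,310:490]
cv2.imwrite('pics/s5.png',np.hstack([cv2.resize(x,None,fx=2.2,fy=2.2,interpolation=cv2.INTER_CUBIC) for x in (a,b)]))
```

```text
(no output)
```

View pics/s5.png

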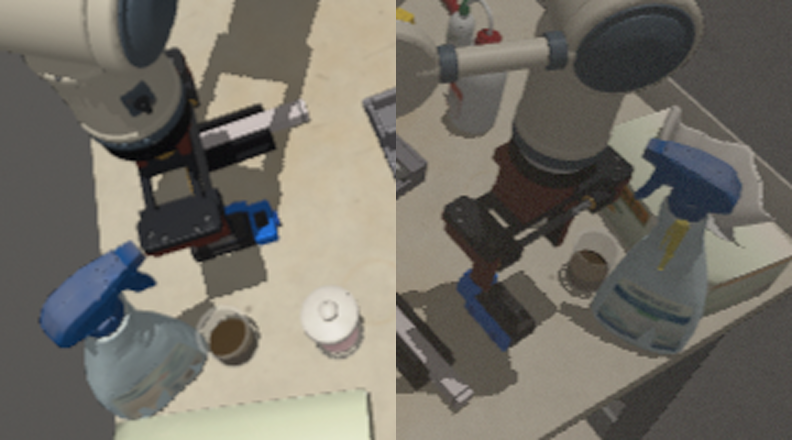

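Run:
```python
from h import *
from est import L
S=L('side5');C=L('scene5')
def Pm(s): return np.array([[s['fx'],0,s['cx']],[0,s['fy'],s['cy']],[0,0,1]])@np.c_[s['R'],s['t']]
for a,b in (((149,272.7),(427.7,196)),((158,277),(423,219)),((152,277),(425,200))):
    X=cv2.triangulatePoints(Pm(S),Pm(C),np.array(a,float).reshape(2,1),np.array(b,float).reshape(2,1));print((X[:3]/X[3]).ravel())
```

```text
[ 0.72687857 -0.2727696   0.27218055]
[ 0.72066809 -0.28035743  0.21466487]
[ 0.72891513 -0.27172855  0.25655334]
```

Run:
```python
from h import *
o=[180,0,93.8]; g=[.616,-.2455]
r.servo_line([*g,.30],o,speed=.1); r.servo_line([*g,.188],speed=.13); st('down')
r.grab(25); st('grab'); snap('wrist','w6a')
r.servo_line([*g,.32],speed=.2); st('up'); snap('wrist','w6')
```

```text
down t 23.61 tcp [ 0.6164 -0.2457  0.1893] rpy [1.799e+02 1.000e-01 9.380e+01] F [ 0.4 -0.2  1.1] op 0.0879
grab t 24.32 tcp [ 0.6161 -0.2455  0.1884] rpy [180.    0.   93.8] F [1.7 0.1 2. ] op 0.046
up t 25.18 tcp [ 0.6158 -0.2455  0.3179] rpy [-1.798e+02 -1.000e-01  9.380e+01] F [-0.3  0.  -1.5] op 0.0463
```

View pics/w6.png

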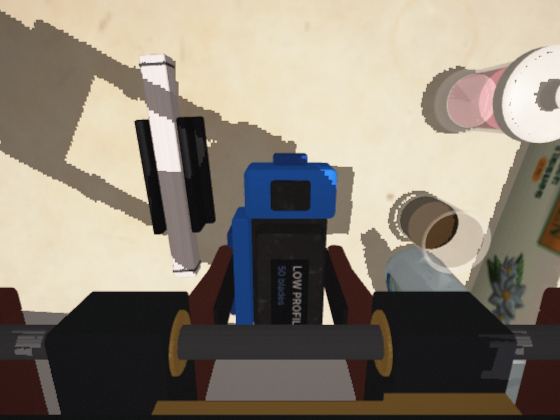

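Run:
```python
from h import *
from est import L
s=L('w6'); q=r.sense(); M=Ro.from_euler('xyz',q['orientation'],degrees=True).as_matrix(); T=q['tcp_pos']
for u,v,z in ((290,164,.162),(290,154,.168),(290,154,.175),(290,154,.18),(246,166,.162),(336,167,.162)):
    R=s['R'];c=-R.T@s['t'];d=R.T@np.array([(u-s['cx'])/s['fx'],(v-s['cy'])/s['fy'],1])
    n=M[:,2]; p0=T+n*z; X=c+d*((p0-c)@n)/(d@n); print((M.T@(X-T)*1000).round(1))
```

```text
[ 56.5   4.3 162. ]
[ 60.1   4.5 168. ]
[ 59.3   4.7 175. ]
[ 58.7   4.8 180. ]
[ 55.6 -14.6 162. ]
[ 55.2  24.2 162. ]
```

Run:
```python
from h import *
o=[180,0,189.04]
P=lambda z,x=.001: tcp([*tw(x,0),z],o)
r.reach([.55,-.12,.33],[180,0,150]); r.reach(P(.10),o); st('over')
r.servo_line(P(.022),speed=.1); st('low')
for z in (.019,.016,.0135,.012,.011):
    r.servo_line(P(z),speed=.04); q=r.sense(); print(z,q['tcp_pos'][2].round(4),q['contact_force'].round(1))
    if q['contact_force'][2]>4: break
snap('side','s7')
```

```text
over t 26.78 tcp [0.5787 0.0478 0.282 ] rpy [-179.9   -0.  -171.1] F [-0.  -0.8 -0.8] op 0.0467
low t 27.72 tcp [0.5786 0.0487 0.2049] rpy [-1.80e+02  1.00e-01 -1.71e+02] F [-0.2 -0.1 -0.1] op 0.0461
0.019 0.2013 [-0.3  0.6 -0.9]
0.016 0.1978 [-0.2 -0.4 -0.8]
0.0135 0.1952 [-0.5  0.4 -1.7]
0.012 0.1939 [ 0.   0.  -0.6]
0.011 0.1933 [ 0.6 -0.   0.9]
```

Run:
```python
import cv2
a=cv2.imread('pics/s7.png')[150:270,230:370]; cv2.imwrite('pics/s7z.png',cv2.resize(a,None,fx=5,fy=5,interpolation=cv2.INTER_CUBIC))
```

```text
(no output)
```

View pics/s7z.png

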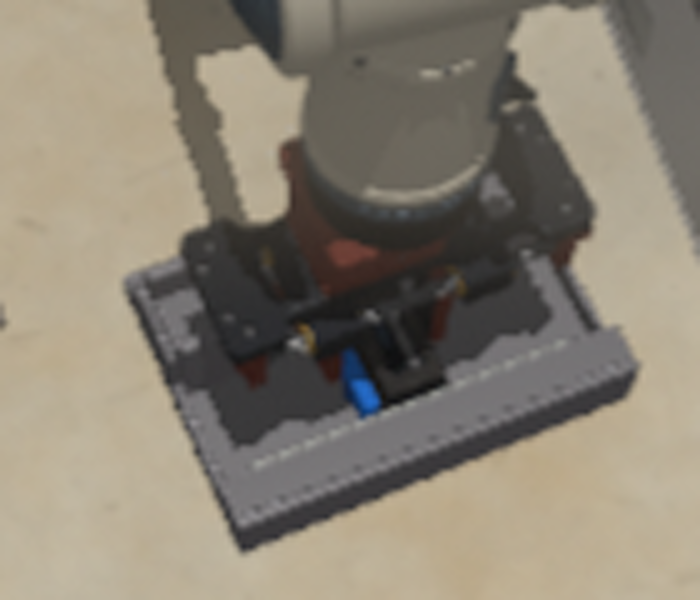

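Run:
```python
from h import *
o=[180,0,189.04]
P=lambda z,x=.001: tcp([*tw(x,0),z],o)
r.let_go(); st('open')
r.servo_line(P(.14),speed=.2); st('up')
r.reach([.575,-.03,.40],[180,0,99]); snap('wrist','w8')
g=[.5126,-.1502]; r.reach([*g,.26],[180,0,97.1]); snap('wrist','w9'); st()
a=cv2.imread('pics/w8.png')[0:230,200:390]; cv2.imwrite('pics/w8z.png',cv2.resize(cv2.convertScaleAbs(a,alpha=1.4,beta=20),None,fx=2.6,fy=2.6,interpolation=cv2.INTER_CUBIC))
```

```text
open t 29.82 tcp [0.5783 0.0487 0.193 ] rpy [-180.   -0. -171.] F [-1.  -0.2  0.4] op 0.0878
up t 30.61 tcp [0.5781 0.0488 0.3205] rpy [ 1.80e+02 -1.00e-01 -1.71e+02] F [ 1.  -1.1 -0.5] op 0.088
 t 32.8 tcp [ 0.5135 -0.1496  0.262 ] rpy [1.798e+02 1.000e-01 9.720e+01] F [ 0.3 -0.2 -0.2] op 0.0878
```

View pics/w8z.png

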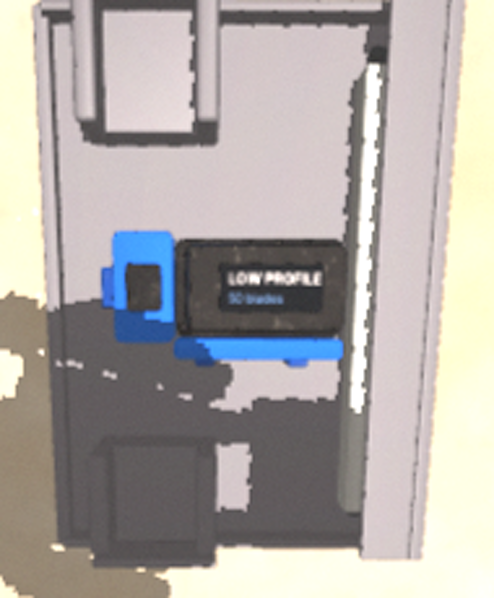

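View pics/w9.png

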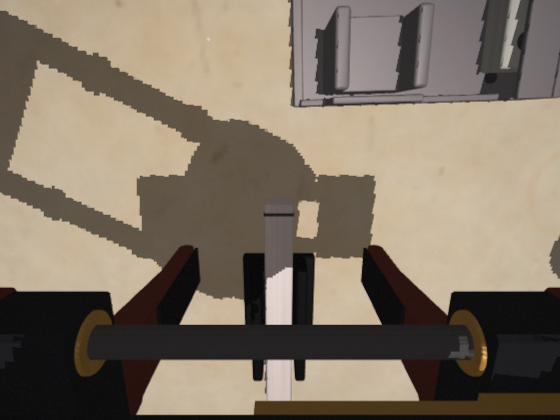

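Run:
```python
from h import *
from est import L
s=L('w8'); z=lambda u,v,h:(wt(ray(s,200+u/2.6,v/2.6,h))*1000).round(1)
print('nub',z(103,285,.02),'end',z(345,288,.027),'top',z(260,240,.031),'bot',z(260,358,.025),'edgeangle',z(180,338,.029),z(343,338,.029),'bar',z(362,75,.027),z(343,510,.027))
s=L('w9'); print('end',[ray(s,u,206,.028)[:2].round(4) for u in(265,293)], 'cradle end', [ray(s,u,255,.032)[:2].round(4) for u in (245,314)])
```

```text
nub [-57.5   4.8] end [38.2  3.7] top [ 4.3 21.1] bot [  5.5 -23.3] edgeangle [-26.6 -15.4] [ 37.9 -15.3] bar [40.9 78.5] [ 41.4 -85.8]
end [array([ 0.5013, -0.133 ]), array([ 0.5198, -0.1307])] cradle end [array([ 0.4916, -0.1683]), array([ 0.5386, -0.1624])]
```

Run:
```python
import cv2,numpy as np
a=cv2.imread('pics/w9.png')[180:320,200:360]; a=cv2.convertScaleAbs(a,alpha=2,beta=30)
b=cv2.imread('pics/w6.png')[40:290,100:260]; b=cv2.convertScaleAbs(b,alpha=1.5,beta=30)
cv2.imwrite('pics/w9z.png',np.hstack([cv2.resize(a,(400,350)),cv2.resize(b,(384,600))[:350]]))
```

```text
(no output)
```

View pics/w9z.png

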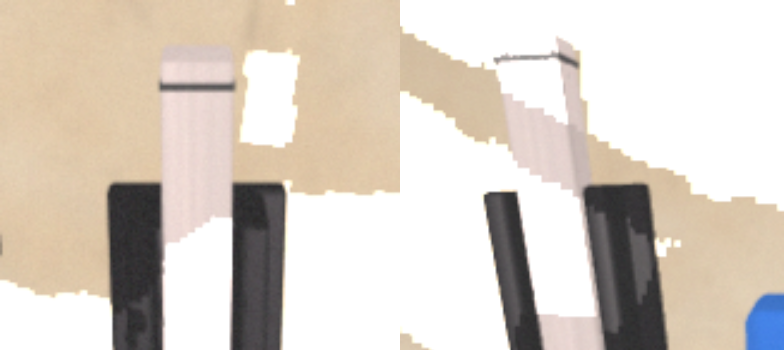

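Run:
```python
from h import *
from est import L
s=L('w9'); print('end top',[ray(s,u,214.5,.028)[:2].round(4) for u in(264,294)],'end bottom',ray(s,279,198.5,.008)[:2], 'cradle end', [ray(s,u,253.5,.0)[:2].round(4) for u in (245,314)])
s=L('w6');print(ray(s,147,65,.028)[:2])
```

```text
end top [array([ 0.5012, -0.139 ]), array([ 0.5213, -0.1365])] end bottom [ 0.51050866 -0.13177937] cradle end [array([ 0.4896, -0.1816]), array([ 0.5438, -0.1749])]
[ 0.50717563 -0.13931512]
```

Run:
```python
from h import *
o=[180,0,97.1]; g=[.5134,-.155]
r.servo_line([*g,.24],o,speed=.15); r.servo_line([*g,.193],speed=.1); st('down'); r.grab(45); st('grab')
r.servo_line([*g,.235],speed=.08); r.servo_line([*g,.30],speed=.2); st('up'); snap('wrist','w10'); snap('side','s10')
```

```text
down t 33.7 tcp [ 0.5135 -0.155   0.1934] rpy [180.    0.   97.1] F [-0.8 -0.2  0.1] op 0.0879
grab t 34.75 tcp [ 0.5134 -0.155   0.193 ] rpy [-180.    -0.    97.1] F [ 0.3 -0.2  1.1] op 0.0195
up t 35.9 tcp [ 0.5134 -0.155   0.2992] rpy [-180.    -0.    97.1] F [-1.4 -0.6 -1.2] op 0.0194
```

View pics/w10.png

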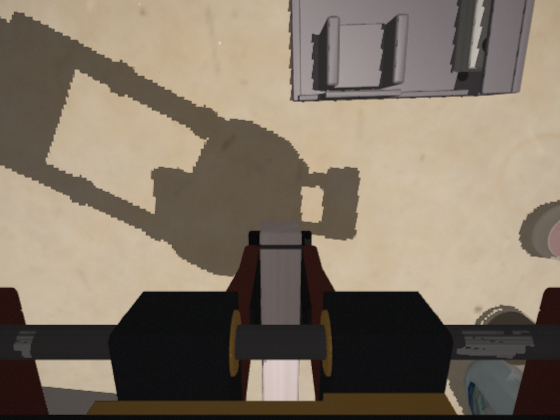

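View pics/s10.png

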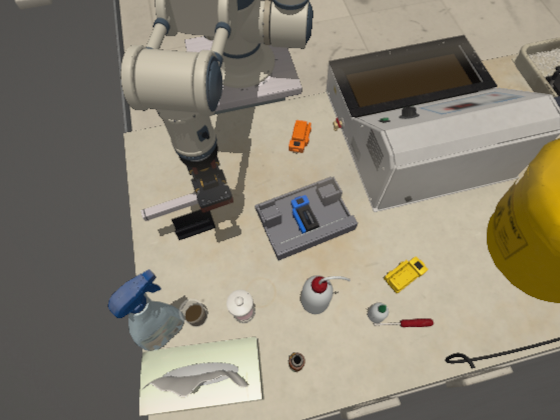

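Run:
```python
from h import *
o=[180,0,99.04]; g=[.4285,-.0974]
r.reach([*g,.25],o); r.servo_line([*g,.190],speed=.1)
for z in (.188,.1865,.1855,.185):
    r.servo_line([*g,z],speed=.04); q=r.sense(); print(z,q['tcp_pos'][2].round(4),q['contact_force'].round(1))
    if q['contact_force'][2]>3: break
r.let_go(); r.servo_line([*g,.25],speed=.2)
r.reach([.44,-.19,.30],o); snap('wrist','w11'); st()
```

```text
0.188 0.1885 [-0.3 -0.9 -0.9]
0.1865 0.1865 [-0.  -0.2 -1.7]
0.1855 0.1854 [ 0.2 -0.1  0.1]
0.185 0.185 [-0.4 -0.5 -0.5]
 t 40.44 tcp [ 0.4397 -0.1897  0.2978] rpy [-179.8   -0.2   99. ] F [-0.   0.3  0.5] op 0.0878
```

View pics/w11.png

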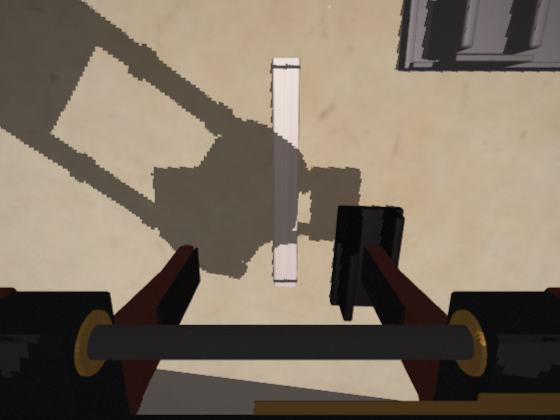

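Run:
```python
from h import *
from est import L
s=L('w11')
for a,b in ((58,286),(66.5,281)):
    A=ray(s,286.5,a,.02)[:2];B=ray(s,285,b,.02)[:2];print(A,B,(A+B)/2,np.linalg.norm(A-B),np.degrees(np.arctan2(*(A-B)[::-1])))
print([ray(s,u,170,.02)[:2] for u in(274,299)])
```

```text
[ 0.42530856 -0.07479597] [ 0.4534596  -0.25485622] [ 0.43938408 -0.1648261 ] 0.1822475679510469 98.8858215145536
[ 0.42621708 -0.08034593] [ 0.45268414 -0.25008095] [ 0.43945061 -0.16521344] 0.17178615167316347 98.86285538433224
[array([ 0.42864607, -0.15592733]), array([ 0.44802836, -0.15285422])]
```

Run:
```python
from h import *
o=[180,0,98.95]; g=[.4395,-.1665]
r.reach([*g,.24],o); r.servo_line([*g,.187],speed=.1); r.grab(40); st('grab')
r.servo_line([*g,.29],speed=.2); snap('wrist','w12'); 
o=[180,0,99.04]; r.reach(tcp([*tw(-.037,0),.105],o),o); st('over'); snap('wrist','w13')
```

```text
grab t 42.54 tcp [ 0.4395 -0.1665  0.187 ] rpy [-180.   -0.   99.] F [ 0.1  0.1 -0.1] op 0.0193
over t 44.18 tcp [0.5405 0.0421 0.2863] rpy [-179.9    0.    99. ] F [ 0.4 -0.2 -1.4] op 0.0193
```

View pics/w13.png

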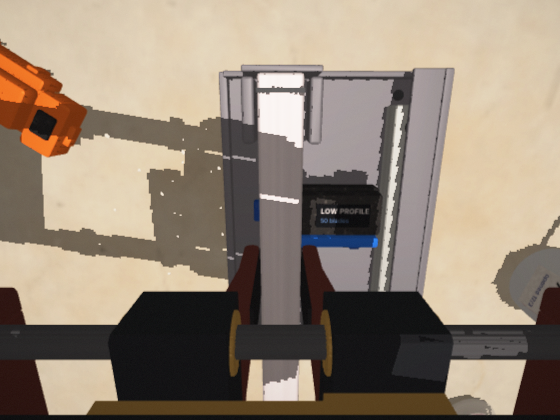

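Run:
```python
from h import *
from est import L
s=L('w13'); q=r.sense(); M=Ro.from_euler('xyz',q['orientation'],degrees=True).as_matrix(); T=q['tcp_pos']
for u,v in ((281,73),(281,91),(258,100),(302,100)):
    R=s['R'];c=-R.T@s['t'];d=R.T@np.array([(u-s['cx'])/s['fx'],(v-s['cy'])/s['fy'],1])
    n=M[:,2]; p0=T+n*.167; X=c+d*((p0-c)@n)/(d@n); print((M.T@(X-T)*1000).round(1))
for u,v in ((244,130),(255,130),(309,130),(322,130),(242,66),(322,66)): print((wt(ray(s,u,v,.055))*1000).round(1))
```

```text
[9.39e+01 1.00e-01 1.67e+02]
[8.70e+01 1.00e-01 1.67e+02]
[ 83.4  -9.6 167. ]
[ 83.4   8.9 167. ]
[-60.3  67. ]
[-53.4  67. ]
[-19.9  67. ]
[-11.9  67. ]
[-60.3 103.6]
[-13.2 103.6]
```

Run:
```python
from h import *
o=[180,0,99.04]; P=lambda z: tcp([*tw(-.037,-.0005),z],o)
r.servo_line(P(.046),speed=.09); st()
for z in (.043,.041,.0395,.0385,.038,.0375):
    r.servo_line(P(z),speed=.04); q=r.sense(); print(z,q['tcp_pos'][2].round(4),q['contact_force'].round(1))
    if q['contact_force'][2]>3: break
r.let_go(); st('open'); r.servo_line(P(.15),speed=.2)
r.reach([.575,-.03,.40],[180,0,99]); snap('wrist','w14'); snap('side','s14'); st()
a=cv2.imread('pics/w14.png')[0:230,200:390]; b=cv2.imread('pics/s14.png')[160:290,230:370]
cv2.imwrite('pics/f14.png',np.hstack([cv2.resize(cv2.convertScaleAbs(x,alpha=1.4,beta=20),(390,470),interpolation=cv2.INTER_CUBIC) for x in (a,b)]))
```

```text
t 45.04 tcp [0.541  0.0423 0.2284] rpy [180.   0.  99.] F [ 0.8 -0.2 -0.7] op 0.0195
0.043 0.2253 [ 0.4  1.1 -1.1]
0.041 0.2229 [ 0.7  0.  -0.8]
0.0395 0.2213 [-0.   0.4 -1.5]
0.0385 0.2204 [-0.5 -1.1 -1. ]
0.038 0.22 [ 0.1  0.6 -0.2]
0.0375 0.22 [-2.5 -0.   3.4]
open t 47.67 tcp [0.5408 0.0423 0.2195] rpy [180.   0.  99.] F [-0.5  0.9 -0.6] op 0.0875
 t 48.98 tcp [ 0.5748 -0.0292  0.3972] rpy [-1.798e+02 -1.000e-01  9.900e+01] F [-0.3  0.8  0.1] op 0.0879
```

View pics/f14.png

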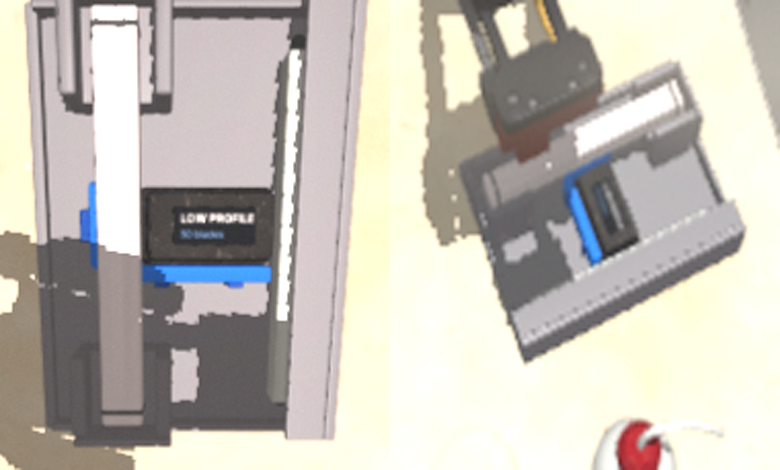

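Run:
```python
from h import *
from est import L
s=L('w14'); z=lambda u,v,h:(wt(ray(s,200+u/2.053,v/2.043,h))*1000).round(1)
print('alu',z(91,150,.053),z(139,150,.053),z(101,380,.053),z(144,380,.053),'ends',z(114,8,.053),z(122,424,.053))
print('steel edge',z(280,60,.027),z(268,400,.027),'disp nub/end',z(82,225,.02),z(271,225,.028))
snap('scene','c14'); r.hand_in(); st()
```

```text
alu [-48.2  35.9] [-26.8  35.9] [-46.6 -68.9] [-25.6 -68.9] ends [-36.7  91.8] [-36.7 -91.3]
steel edge [38.1 77.7] [ 39.4 -85.3] disp nub/end [-57.2   4.3] [37.   4.1]
the job is handed in; nothing more can be done
the job is handed in; nothing more can be done
```

The tray is packed in the required order, and I handed the job in at about 49 s on the robot clock (limit 72 s). `hand_in()` gave no verdict.

- **Steel bar:** I gripped it by its top edge and set it in front of the lip with the tool tilted 18°, so the opening finger cleared the lip. I then pushed it home until the rail pushed back with about 17 N.
- **Dispenser:** I picked it about 11 mm off its middle so the opening fingers would clear the posts. It went in lengthwise with its black end to the rail.
- **Aluminium bar:** I lifted it out of the cradle by one end and set it on the bench. I then took it by its middle and laid it in the slots, where it touched down at the expected height.

The last wrist picture, in tray coordinates:

| Part | Measured | Required |
|---|---|---|
| Steel bar, centre x | about +52 mm | +49 to +62 mm |
| Steel bar, angle | under 0.01 rad | below 0.05 rad |
| Dispenser, centre x | about -10 mm | -32 to -2 mm |
| Dispenser, centre y | about +4 mm off the middle between the posts | -30 to +30 mm |
| Aluminium bar, centre | x about -37 mm, y about 0 | x -46 to -28, y -12 to +12 mm |
| Aluminium bar, angle | under 0.02 rad | below 0.08 rad |

- **Disagreement:** the steel bar came out at about 57, 54 and 52 mm in three wrist pictures from the same viewpoint. All are inside the tolerance; I put the spread down to how well I could pick the edge in the image.
- **Not checked:** I saw no contact with the jar, beaker or wash bottle, but I did not re-measure their positions before handing in. The gripper passed within about 5–10 mm of the spray bottle's nozzle on the way to the dispenser, so I moved the descent about 10 mm away from it.

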